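# Clamp a newly glued flask foot in the sprung stand

### The job

The brass foot has just been glued under the round glass flask. Pick the flask up, stand it upright in the sprung ring of the clamping stand, and press it straight down until you feel the foot bottom on the rubber buffer hidden under the ring; finish while still holding it pressed on the buffer, firmly but without forcing it, so that the glue can take. Leave the other things on the bench where they are.

Things in the scene. Friction and masses are not known exactly. Their poses are not given: they have to be found in the camera images.
- flask: Round glass flask, 0.18 to 0.35 kg, upright on the bench, 122 mm tall. Origin: centre of its foot's underside; z runs up the neck. Brass foot: disc of 40 mm diameter, 9 mm high. Glass ball of 68 mm diameter, centre 36 mm above the origin. Straight round neck of 26 mm diameter from 68 to 116 mm above the origin (take it here), then a rim of 30 mm diameter.
- stand: Clamping stand fixed to the bench, turned up to 0.7 rad: steel base plate 95 x 135 x 18 mm with two upright posts (10 mm thick, tops 84 mm above the bench) 50 mm either side of the centre along its own y axis; between them, coaxial, the ring above and the buffer below. Origin: centre of the base's underside, at bench height.
- ring: Aluminium ring of the stand, level, 68 mm outside, 54 mm inside diameter, 10 mm high, with ears that slide on the posts. It springs up and down: top face 75 mm above the bench when free; a push of 6 N starts it down, each further mm takes 0.2 N; travel 32 mm. Origin: centre of its underside.
- ring_seat (a point): Centre of the ring's opening at its top face; goes down with the ring. The flask's foot passes through the ring and the ball sits on the ring's inner upper edge; the flask's origin is then 15 mm below this point (60 mm above the bench before pressing).
- jack_foot (a point): Centre of the base plate's top face, 18 mm above the bench, where a jack carries the rubber buffer (28 mm diameter, flat top) under the ring. The buffer's height differs every time and is not told: the foot meets it 8 to 20 mm below the height at which the flask first rests in the unpressed ring. It then gives 1 mm per 2 N, at most 8 mm.
- cassettes: Bystander: stack of four cassette cases, 70 x 109 x 64 mm. Origin: centre of the underside.
- jar: Bystander: white plastic jar, 68 mm diameter, 100 mm tall. Origin: centre of the underside.
- driver: Bystander: slim screwdriver with a black handle, about 200 mm long, lying on the bench.
- dish: Bystander: small steel dish for screws, 90 mm across, 30 mm high. Origin: centre of the underside.
There are look-alikes about, which are no part of the job. There is more than one size of the flask; the one meant has the size given above. What is shaped like the stand but brown or orange is not meant.

How it is judged (in metres and radians):
On the way:
1. the flask stands upright in the ring and the ring carries it (horizontal distance between flask and ring_seat below 0.008 m and z of flask in the frame of ring_seat below -0.011 m and angle between flask's own z axis and vertical below 0.2 rad and contact force between flask and ring above 1 N), for 0.1 s.
At the end, for the whole second after the job is handed in: The robot's fingers still hold the flask pressed down: it sits in the ring (centred within 6 mm, upright within 0.12 rad), at rest, the ring's spring compressed and the foot pressed on the stand's buffer with more than 2.5 N (horizontal distance between flask and ring_seat below 0.006 m and z of flask in the frame of ring_seat below -0.011 m and angle between flask's own z axis and vertical below 0.12 rad and contact force between flask and ring above 2 N and contact force between flask and stand above 2.5 N and contact force between the fingers and flask above 3 N and linear speed of flask below 0.02 m/s); the arm keeps its last pose, push and grip.
It fails at once if the flask was forced or rammed into the stand (more than 35 N on the buffer or 40 N on the ring) (contact force between flask and stand above 35 N or contact force between flask and ring above 40 N).
It fails at once if the flask was tipped over (angle between flask's own z axis and vertical above 0.7 rad).
It fails at once if a bystander was pushed away (distance of any of cassettes, jar, driver, dish from where it was at the start of the episode above 0.03 m).
It also fails if it takes over 53 s, if anything falls off the work surface, if the arm or the gripper's body presses on something with over 40 N, if the wrist force passes 120 N, or if a joint passes its speed limit or range.

### The arm

A 7-joint arm with a two-finger parallel gripper is mounted at the origin on the work surface. World frame = base frame: x ahead of the robot, y to its left, z up, the work surface at z = 0. Lengths are in mm, angles in rad, forces in N, time in s.
With the tool pointing down it reaches from about 400 to 925 mm from the base axis. Payload 5.6 kg.
Tool frame: the origin (TCP) lies midway between the tips of the shut fingers; the grasp point (between the pads) lies 19 mm behind it (manip.grip_depth is the distance from the TCP to the grasp point, in mm); z points along the fingers, y is the direction in which the jaws open and shut (so a half turn about z gives the same grasp; the last joint's range is limited). The gripper opens to 85 mm and grips with 20 to 120 N. Pads are 22 mm wide; open, the fingers measure 114 mm over their backs; the gripper's body (76 mm by 85 mm) begins 54 mm behind the grasp point. The pads swing forward as they close: fully open they stand 13 mm farther back than shut.
Start: joints at [-1.34, 0.468, -0.012, 1.603, 0.006, 1.071, -0.056], TCP at [175.795, 625.783, 231.29] pointing down, gripper open.
Joint ranges: [-2.53, 2.53], [-0.31, 2.02], [-1.57, 1.55], [0.28, 2.44], [-1.29, 4.43], [0.15, 1.84], [-2.92, 2.92]. Speed limits (rad/s): [2.57, 2.57, 3.14, 3.14, 3.14, 3.14, 3.14].

### API

Orientations are given as a 3x3 rotation matrix whose columns are the frame's x, y, z axes.
In Python, from station import manip, eyes gives the robot as it stands.
- The arm moves only by the tool carry_out, never from a script. Its argument "motion" is one flat list of numbers, 5 for each row, row after row: the closure, from 0 (fully open) to 1 (shut), then the shift along the tool's x, y, z in units of 30 mm (1.0 is 30 mm), then the turn about the tool's z in units of 6 degrees (1.0 is 6 degrees). In form: [hand, dx, dy, dz, yaw, hand, dx, dy, dz, yaw, ...]. A call has 1 to 12 rows; each row is the pose to reach, as a shift and turn from the pose measured when the call began, along the tool's axes at that moment; what a row does not reach only later rows make up. A row lasts 1/12 s, in which the tool goes at most 41.7 mm and 7.16 degrees, less where a joint would pass 70% of its speed; a pose out of reach is approached as far as the arm can. A call with a gripper value outside its range is refused whole. The fingers move at their own pace and stop on an object; the grip force is fixed at half the most. Time passes only in rows, so rows that repeat a pose let the fingers close. It gives the time, the measured TCP pose, the force and the opening at its end, in the units of the state.
- manip.state(): the state, without advancing time (a new reading comes with each control period).
- eyes.snapshot(name): name is "scene" or "top"; returns the picture (420x560x3 uint8, red, green, blue); there is no depth.
- eyes.calibration(name): a dict with "mtx" (3x3 intrinsics, pixels), "R" (3x3) and "t" (3): a world point X has camera coordinates R X + t. Camera axes: x right, y down, z forward; pixel columns grow to the right and rows downward; lengths in mm; the calibration is good to about 2 mm. A picture is of the moment at which its call begins. calibration takes no time and is no camera call.
- manip.job_done(): hands the job in, once; it reports no verdict.
The state is a dict: "t": time; "qpos": joint angles; "joint_vel": joint speeds; "effort": joint torques, N m; "ee_pos": TCP position; "tcp_rot": TCP orientation; "wrist_force": force on the tool from outside, world axes, zero at the start; "wrist_torque": the same for the moment, N m; "gripper_width": finger opening in mm.
Only numpy, scipy, OpenCV 4.12 (cv2) and the standard library are available. Lean on these libraries where they do the work, as an engineer would, in place of code of your own. Each camera call takes 0.05 s, during which the arm holds its last target.

## Working session

There is one attempt and no reset: what is moved stays moved. The work goes in short steps, Python scripts to look and compute and a tool call to move; the robot and the scene stay as the last step left them, time stands still between calls to the robot, and variables do not carry over. Pictures are saved under pics/ and viewed, and the job is handed in when it is done.

Besides the shell and the picture viewer there is one more tool, called after "Request:" as name(argument=value, ...) on one line, values as JSON. carry_out: Moves the arm, as the interface text tells. Its arguments: {"type":"object","properties":{"motion":{"type":"array"}},"required":["motion"]}

```bash
mkdir -p pics; ls
python3 - <<'E'
from station import manip, eyes
import cv2
for n in("scene","top"):
    im=eyes.snapshot(n); cv2.imwrite(f"pics/{n}0.png",im[:,:,::-1])
    c=eyes.calibration(n); print(n,c)
s=manip.state(); print(s['t'],s['ee_pos'],s['tcp_rot'],s['wrist_force'],s['gripper_width'])
E
```

```text
pics
scene {'mtx': array([[413.01491036,   0.        , 276.26878394],
       [  0.        , 413.01491036, 206.90678278],
       [  0.        ,   0.        ,   1.        ]]), 'R': array([[-0.30348657,  0.95278299,  0.01002368],
       [ 0.55321017,  0.18475775, -0.81229495],
       [-0.77579276, -0.24097541, -0.58316074]]), 't': array([ 174.8976736 , -251.7508646 , 1895.91701621])}
top {'mtx': array([[513.49481201,   0.        , 276.538628  ],
       [  0.        , 513.49481201, 208.70785963],
       [  0.        ,   0.        ,   1.        ]]), 'R': array([[ 0.02368567, -0.99970446,  0.00547598],
       [-0.99506387, -0.02410303, -0.0962649 ],
       [ 0.09636843, -0.00316885, -0.99534069]]), 't': array([  -4.79522725,  577.2114571 , 1483.40534506])}
0.1 [175.65925094 625.2823037  230.40965588] [[-9.62739315e-01  2.70430958e-01 -3.29673614e-04]
 [ 2.70431134e-01  9.62737984e-01 -1.60526249e-03]
 [-1.16723361e-04 -1.63460332e-03 -9.99998657e-01]] [ 0.42085929  0.5249469  -0.2221865 ] 85.17520286641012
```

View pics/scene0.png

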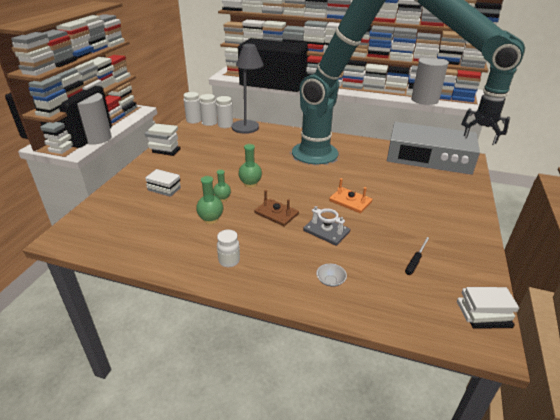

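View pics/top0.png

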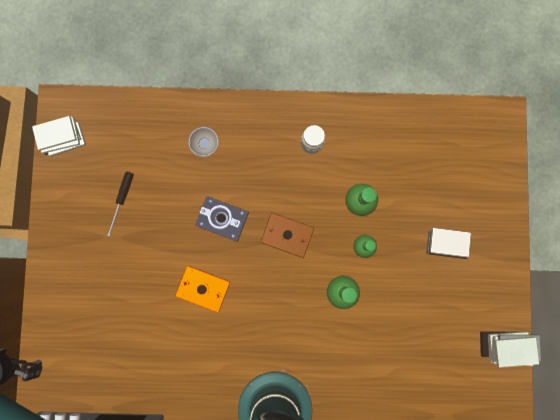

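Run:
```python
import cv2,numpy as np
a=cv2.imread("pics/top0.png"); b=cv2.imread("pics/scene0.png")
x=cv2.resize(a[170:320,310:410],None,fx=4,fy=4,interpolation=cv2.INTER_CUBIC)
y=cv2.resize(b[140:230,180:280],None,fx=4,fy=4,interpolation=cv2.INTER_CUBIC)
y=cv2.copyMakeBorder(y,0,240,0,0,cv2.BORDER_CONSTANT)
cv2.imwrite("pics/fl.png",np.hstack([x,y]))
x=cv2.resize(a[190:250,190:255],None,fx=6,fy=6,interpolation=cv2.INTER_CUBIC)
y=cv2.resize(b[200:250,295:360],None,fx=6,fy=6,interpolation=cv2.INTER_CUBIC)
y=cv2.copyMakeBorder(y,0,60,0,0,cv2.BORDER_CONSTANT)
cv2.imwrite("pics/st.png",np.hstack([x,y]))
```

```text
(no output)
```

View pics/fl.png

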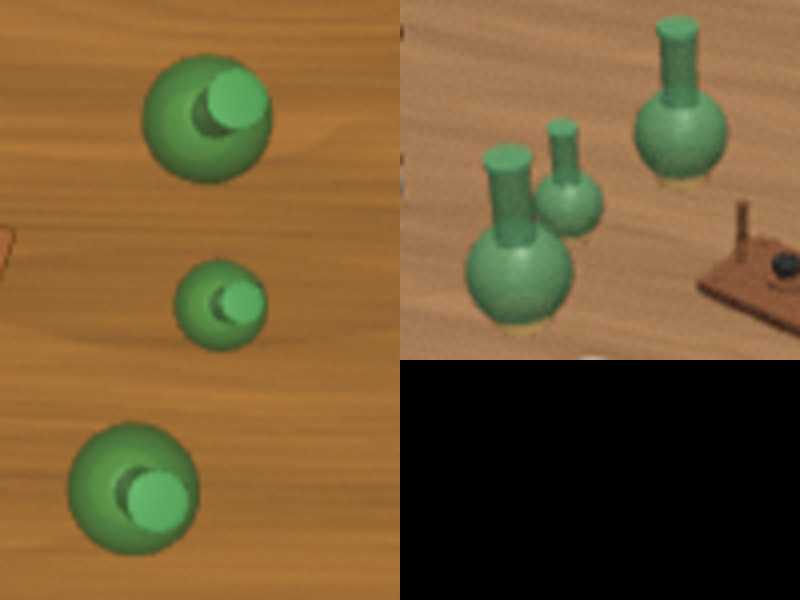

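View pics/st.png

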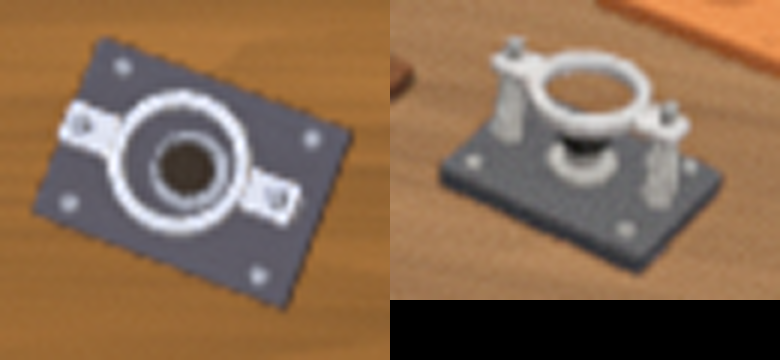

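```bash
cat > h.py <<'E'
from station import manip, eyes
import numpy as np, cv2
C={n:eyes.calibration(n) for n in("scene","top")}
def ray(n,u,v,z):
    c=C[n];d=c["R"].T@np.linalg.solve(c["mtx"],[u,v,1]);o=-c["R"].T@c["t"]
    return (o+d*(z-o[2])/d[2])
def proj(n,X):
    c=C[n];p=c["mtx"]@(c["R"]@np.asarray(X,float)+c["t"]);return p[:2]/p[2]
def tool(dxyz):
    s=manip.state();return s["tcp_rot"].T@np.asarray(dxyz,float)/30
E
python3 - <<'E'
from h import *
np.set_printoptions(precision=1,suppress=True)
o=-.375
print("ball top",ray("top",365.1+o,246.2+o,36),"scene",ray("scene",222.5+o,190.7+o,36))
print("rim top",ray("top",370.4+o,245.6+o,122),"scene",ray("scene",220.6+o,172+o,122))
o=-.4
print("ring top",ray("top",219.6+o,216.9+o,75),"scene",ray("scene",328+o,215+o,75))
for n,(cx,cy) in{"posts a":(84,126),"b":(278,198)}.items(): print(n,ray("top",cx/6+190+o,cy/6+190+o,84))
for u,v in((515,48),(670,113)): print(ray("scene",(u-390)/6+295+o,v/6+200+o,84))
E
```

```text
ball top [ 474.1 -250.    36. ] scene [ 477.  -247.3   36. ]
rim top [ 473.7 -249.4  122. ] scene [ 483.3 -245.8  122. ]
ring top [546.4 171.7  75. ] scene [554.2 172.3  75. ]
posts a [561.3 215.4  84. ]
b [529.5 122.9  84. ]
[540.3 126.7  84. ]
[572.7 220.9  84. ]
```

Run:
```python
from h import *
np.set_printoptions(precision=1,suppress=True)
a=cv2.imread("pics/top0.png").astype(int);b=cv2.imread("pics/scene0.png").astype(int)
o=-.4
for cx,cy in((103,37),(353,128),(288,310),(35,212),(194.75,171.75)): print("base",ray("top",cx/6+190+o,cy/6+190+o,18))
print("holes",ray("top",(123+312+259+69)/24+190+o,(66+138+274+203)/24+190+o,18))
# green
for n,im,(u0,u1,v0,v1) in(("top",a,(350,385,230,262)),("scene",b,(210,233,168,202))):
    B,G,R=[im[v0:v1,u0:u1,i] for i in range(3)]
    m=((G-R)>15).astype(np.uint8)
    k,l,st,ce=cv2.connectedComponentsWithStats(m)
    print(n,[(s.tolist(),(c+[u0,v0]).round(1)) for s,c in zip(st[1:],ce[1:]) if s[4]>20])
# model projection compare
for X in((474,-250),(476,-248)):
    print(X,proj("top",[*X,36]),proj("top",[*X,122]),proj("scene",[*X,36]),proj("scene",[*X,122]))
# bright ring
w=(a[190:250,190:255].min(2)>170); 
v,u=np.nonzero(w); print("ring bright",u.mean()+190,v.mean()+190,len(u)); print(ray("top",u.mean()+190,v.mean()+190,75))
v,u=np.nonzero(b[200:240,300:350].min(2)>150)
```

```text
base [611.7 216.9  18. ]
base [569.5  92.   18. ]
base [479.1 121.3  18. ]
base [524.2 247.1  18. ]
base [546.  169.3  18. ]
holes [546.7 171.3  18. ]
top [([4, 5, 23, 22, 380], array([364.8, 245.9]))]
scene [([0, 2, 20, 32, 400], array([218.9, 188.2]))]
(474, -250) [364.7 245.9] [370.2 245.1] [221.8 189.8] [220.2 170.2]
(476, -248) [364.  245.2] [369.5 244.4] [222.1 190.2] [220.5 170.6]
ring bright 219.50190114068442 216.61216730038024 263
[546.1 170.9  75. ]
```

Request:
carry_out(motion=[0,-1,-0.7,0,0,0,-2,-1.4,0,0,0,-3,-2.1,0,0,0,-4,-2.8,0,0,0,-5,-3.5,0,0,0,-6,-4.2,0,0,0,-7,-4.9,0,0,0,-8,-5.6,0,0,0,-9,-6.3,0,0,0,-10,-7,0,0,0,-11,-7.7,0,0,0,-11.5,-8,0,0])

```text
t: 1.1
ee_pos: [445.7, 296.0, 230.8]
tcp_rot: [[-0.961, 0.276, 0.0], [0.276, 0.961, -0.004], [-0.001, -0.003, -1.0]]
wrist_force: [0.4, -0.5, 0.1]
gripper_width: 85.7
```

Run:
```python
from h import *
np.set_printoptions(precision=3,suppress=True)
s=manip.state();print(s['t'],s['ee_pos'],s['qpos'],s['tcp_rot']); p=s['ee_pos']
print(tool([510-p[0],-40-p[1],230-p[2]]),tool([474-p[0],-250-p[1],230-p[2]]))
```

```text
1.1 [445.684 296.045 230.756] [-0.777  0.273  0.15   1.893 -0.045  0.981  0.684] [[-0.961  0.276  0.   ]
 [ 0.276  0.961 -0.004]
 [-0.001 -0.003 -1.   ]]
[ -5.152 -10.174   0.066] [ -5.931 -17.234   0.09 ]
```

Request:
carry_out(motion=[0,-0.5,-1,0,0,0,-1,-2,0,0,0,-1.5,-3,0,0,0,-2,-4,0,0,0,-2.5,-5,0,0,0,-3,-6,0,0,0,-3.5,-7,0,0,0,-4,-8,0,0,0,-4.5,-9,0,0,0,-5,-10,0,0,0,-5.2,-11,0,0,0,-5.4,-12,0,0])

```text
t: 2.1
ee_pos: [501.8, -96.4, 231.9]
tcp_rot: [[-0.961, 0.276, 0.0], [0.276, 0.961, -0.004], [-0.001, -0.004, -1.0]]
wrist_force: [-0.0, -0.7, -0.0]
gripper_width: 85.0
```

Run:
```python
from h import *
np.set_printoptions(precision=3,suppress=True)
s=manip.state();print(s['t'],s['ee_pos'],s['qpos']); p=s['ee_pos']
print(tool([474-p[0],-250-p[1],230-p[2]]))
```

```text
2.1 [501.784 -96.385 231.938] [-0.216  0.233  0.393  1.961 -0.103  0.967  1.517]
[-0.525 -5.177  0.084]
```

Request:
carry_out(motion=[0,-0.1,-1,0,0,0,-0.2,-2,0,0,0,-0.3,-3,0,0,0,-0.4,-4,0,0,0,-0.5,-4.8,0.1,0,0,-0.52,-5.18,0.2,0,0,-0.52,-5.18,0.5,0,0,-0.52,-5.18,0.8,0,0,-0.52,-5.18,1,0,0,-0.52,-5.18,1,0,0,-0.52,-5.18,1,0])

```text
t: 3.02
ee_pos: [473.9, -248.7, 201.8]
tcp_rot: [[-0.962, 0.274, -0.001], [0.274, 0.962, -0.003], [0.0, -0.003, -1.0]]
wrist_force: [0.3, 0.3, 1.3]
gripper_width: 85.4
```

Run:
```python
from h import *
np.set_printoptions(precision=3,suppress=True)
s=manip.state();print(s['t'],s['ee_pos'],s['qpos']); p=s['ee_pos']
print(tool([474-p[0],-250-p[1],77-p[2]]))
a=eyes.snapshot("top")[:,:,::-1];b=eyes.snapshot("scene")[:,:,::-1]
x=cv2.resize(a[200:290,320:410],None,fx=4,fy=4,interpolation=2)
y=cv2.resize(b[130:220,180:270],None,fx=4,fy=4,interpolation=2)
cv2.imwrite("pics/g1.png",np.hstack([x,y]))
```

```text
3.0167 [ 473.932 -248.684  201.758] [ 0.036  0.322  0.465  1.938 -0.175  0.921  1.879]
[-0.016 -0.028  4.159]
```

View pics/g1.png

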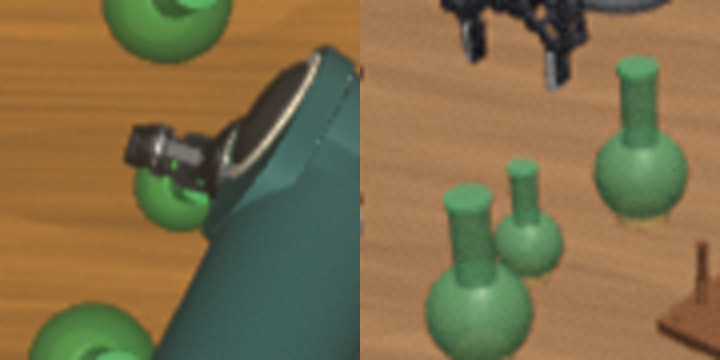

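Request:
carry_out(motion=[0,-0.02,-0.03,0.5,0,0,-0.02,-0.03,1,0,0,-0.02,-0.03,1.5,0,0,-0.02,-0.03,2,0,0,-0.02,-0.03,2.3,0,0,-0.02,-0.03,2.3,0,0,-0.02,-0.03,2.3,0])

```text
t: 3.7
ee_pos: [474.8, -250.6, 133.8]
tcp_rot: [[-0.962, 0.275, 0.0], [0.275, 0.962, -0.004], [-0.001, -0.004, -1.0]]
wrist_force: [0.0, 0.3, 0.1]
gripper_width: 85.7
```

Run:
```python
from h import *
np.set_printoptions(precision=3,suppress=True)
s=manip.state();print(s['t'],s['ee_pos'],s['qpos']); p=s['ee_pos']
print(tool([474-p[0],-250-p[1],77-p[2]]), proj("scene",[p[0],p[1],p[2]+13]))
b=eyes.snapshot("scene")[:,:,::-1]
cv2.imwrite("pics/g2.png",cv2.resize(b[60:230,150:350],None,fx=4,fy=3.5,interpolation=2))
```

```text
3.7 [ 474.842 -250.594  133.787] [ 0.074  0.422  0.431  1.985 -0.241  0.781  1.936]
[0.035 0.018 1.893] [219.498 164.405]
```

View pics/g2.png

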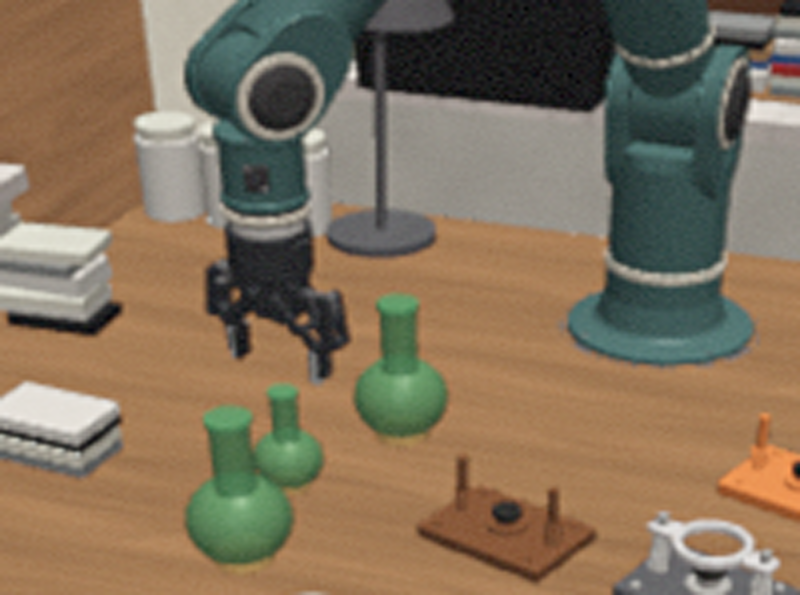

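Request:
carry_out(motion=[0,0,0,0.4,0,0,0,0,0.8,0,0,0,0,1.2,0,0,0,0,1.6,0,0,0,0,1.85,0,0,0,0,1.9,0,0,0,0,1.9,0])

```text
t: 4.33
ee_pos: [474.7, -251.0, 76.3]
tcp_rot: [[-0.961, 0.275, -0.001], [0.275, 0.961, -0.004], [-0.0, -0.004, -1.0]]
wrist_force: [0.4, 0.1, 0.4]
gripper_width: 85.5
```

Run:
```python
from h import *
b=eyes.snapshot("scene")[:,:,::-1]
cv2.imwrite("pics/g3.png",cv2.resize(b[100:230,170:270],None,fx=5,fy=4.5,interpolation=2))
```

```text
(no output)
```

View pics/g3.png

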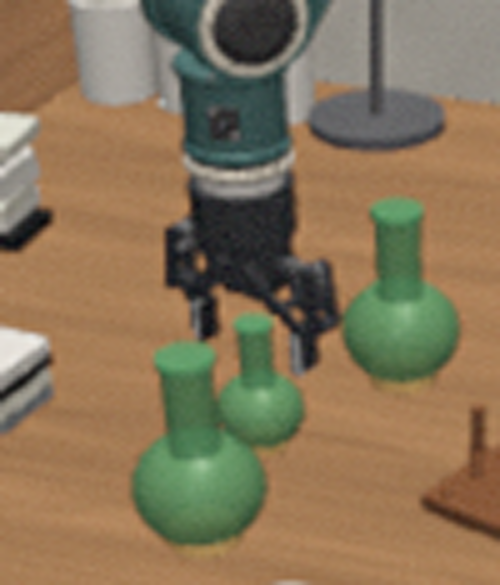

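Request:
carry_out(motion=[0.3,-0.05,0,0,0,0.6,-0.05,0,0,0,1,-0.05,0,0,0,1,-0.05,0,0,0,1,-0.05,0,0,0,1,-0.05,0,0,0,1,-0.05,0,0,0,1,-0.05,0,0,0,1,-0.05,0,0,0])

```text
t: 5.13
ee_pos: [476.9, -251.3, 77.3]
tcp_rot: [[-0.962, 0.275, 0.001], [0.275, 0.962, -0.004], [-0.002, -0.003, -1.0]]
wrist_force: [0.3, 2.4, 4.8]
gripper_width: 25.1
```

Run:
```python
from h import *
s=manip.state(); print(s['t'],s['ee_pos'],s['gripper_width'],s['wrist_force'])
b=eyes.snapshot("scene")[:,:,::-1]
cv2.imwrite("pics/g4.png",cv2.resize(b[100:230,170:270],None,fx=5,fy=4.5,interpolation=2))
```

```text
5.1333 [ 476.91626434 -251.33586487   77.30031569] 25.11990157249432 [0.32020699 2.42044129 4.83023174]
```

View pics/g4.png

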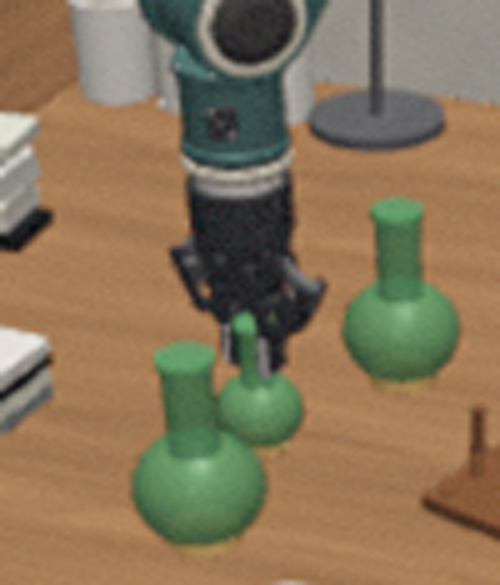

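Request:
carry_out(motion=[1,0,0,-0.2,0,1,0,0,-0.6,0,1,0,0,-1.2,0,1,0,0,-1.8,0,1,0,0,-2.6,0,1,0,0,-3.4,0,1,0,0,-4.2,0,1,0,0,-4.8,0,1,0,0,-5,0,1,0,0,-5,0,1,0,0,-5,0])

```text
t: 6.1
ee_pos: [476.2, -250.6, 226.8]
tcp_rot: [[-0.961, 0.275, 0.001], [0.275, 0.961, -0.003], [-0.001, -0.003, -1.0]]
wrist_force: [0.7, -0.5, -2.7]
gripper_width: 25.4
```

Run:
```python
from h import *
np.set_printoptions(precision=3,suppress=True)
s=manip.state(); p=s['ee_pos'];print(s['t'],p,s['gripper_width'],s['wrist_force'],s['qpos'])
b=eyes.snapshot("scene")[:,:,::-1]
cv2.imwrite("pics/g5.png",cv2.resize(b[60:190,170:270],None,fx=5,fy=4.5,interpolation=2))
print(tool([546-p[0],170.8-p[1],0]))
print("exp ball", proj("scene",[p[0],p[1],p[2]-77.3+36]),"rim",proj("scene",[p[0],p[1],p[2]-77.3+122]))
```

```text
6.1 [ 476.159 -250.606  226.831] 25.433628913863195 [ 0.72  -0.478 -2.728] [ 0.024  0.294  0.478  1.91  -0.159  0.973  1.867]
[ 1.621 14.146 -0.044]
exp ball [218.585 155.139] rim [216.81  133.125]
```

View pics/g5.png

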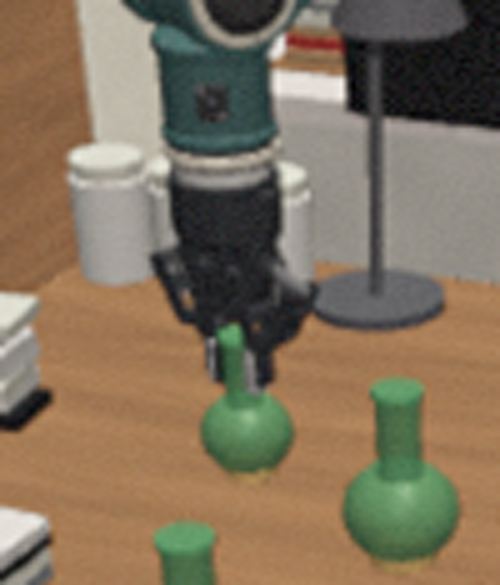

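Request:
carry_out(motion=[1,0.05,0.3,0,0,1,0.1,0.8,0,0,1,0.2,1.5,0,0,1,0.3,2.3,0,0,1,0.4,3.1,0,0,1,0.5,3.9,0,0,1,0.6,4.7,0,0,1,0.7,5.5,0,0,1,0.75,6.2,0,0,1,0.8,6.7,0,0,1,0.8,7,0,0,1,0.8,7,0,0])

```text
t: 7.15
ee_pos: [510.3, -39.2, 224.4]
tcp_rot: [[-0.963, 0.271, -0.003], [0.271, 0.963, -0.002], [0.002, -0.003, -1.0]]
wrist_force: [-0.4, -0.5, -3.5]
gripper_width: 24.9
```

Request:
carry_out(motion=[1,0.05,0.3,0,0,1,0.1,0.8,0,0,1,0.2,1.5,0,0,1,0.3,2.3,0,0,1,0.4,3.1,0,0,1,0.5,3.9,0,0,1,0.6,4.7,0,0,1,0.7,5.5,0,0,1,0.75,6.2,0,0,1,0.8,6.6,0,0,1,0.8,6.8,0,0,1,0.8,6.8,0,0])

```text
t: 8.15
ee_pos: [542.5, 164.1, 223.4]
tcp_rot: [[-0.963, 0.27, -0.003], [0.27, 0.963, -0.003], [0.002, -0.004, -1.0]]
wrist_force: [0.0, 0.4, -2.3]
gripper_width: 25.4
```

```bash
cat > look.py <<'E'
from h import *
import sys
np.set_printoptions(precision=3,suppress=True)
s=manip.state(); p=s['ee_pos'];print(s['t'],p,s['gripper_width'],s['wrist_force'],s['joint_vel'].round(3))
print("tilt",s['tcp_rot'][:,2]);print("to target",tool([546-p[0],170.8-p[1],0]))
b=eyes.snapshot("scene")[:,:,::-1]
cv2.imwrite(sys.argv[1],cv2.resize(b[130:260,280:380],None,fx=5,fy=4.5,interpolation=2))
E
python3 look.py pics/p1.png
```

```text
8.15 [542.459 164.07  223.44 ] 25.365041868174004 [ 0.035  0.369 -2.327] [ 0.022 -0.014  0.026  0.021  0.009  0.004  0.014]
tilt [-0.003 -0.003 -1.   ]
to target [-0.053  0.248 -0.001]
```

View pics/p1.png

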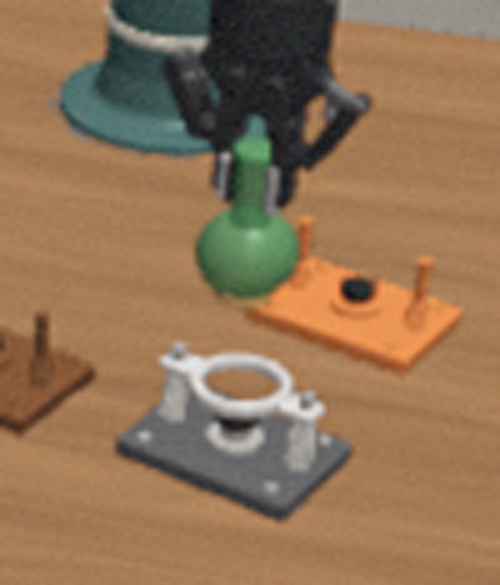

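Run:
```python
from h import *
for n in("scene","top"): print(n,proj(n,[546,170.8,75]),proj(n,[550,170.8,75]),"ball",proj(n,[542.5,164.1,182.1]),"ringunder",proj(n,[546,170.8,65]))
a=eyes.snapshot("top")[:,:,::-1];cv2.imwrite("pics/p2.png",cv2.resize(a[170:270,170:280],None,fx=6,fy=6,interpolation=2))
b=cv2.imread("pics/scene0.png");cv2.imwrite("pics/p3.png",cv2.resize(b[200:245,300:355],None,fx=12,fy=12,interpolation=2))
```

```text
scene [327.67277401 213.13916141] [327.42582334 213.81333067] ball [328.60069445 185.39573898] ringunder [327.42790608 215.52100711]
top [219.52331764 216.64138358] [219.57165258 215.24056506] ball [217.75221106 214.73978342] ringunder [219.89004562 216.92378373]
```

View pics/p2.png

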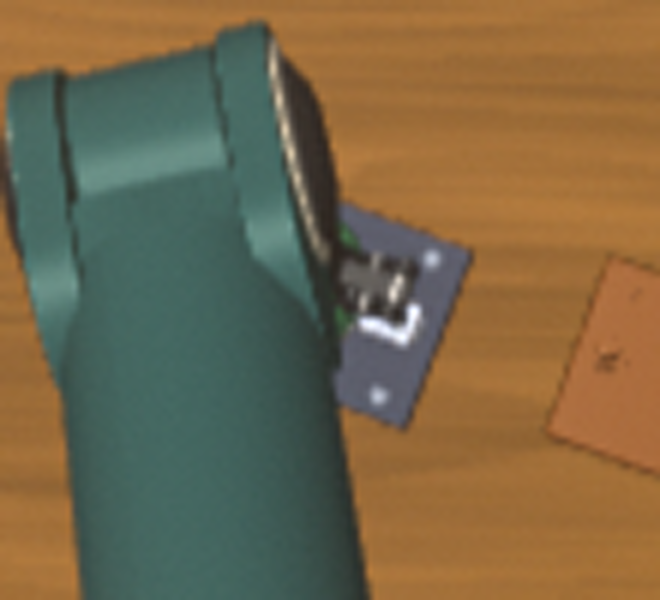

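View pics/p3.png

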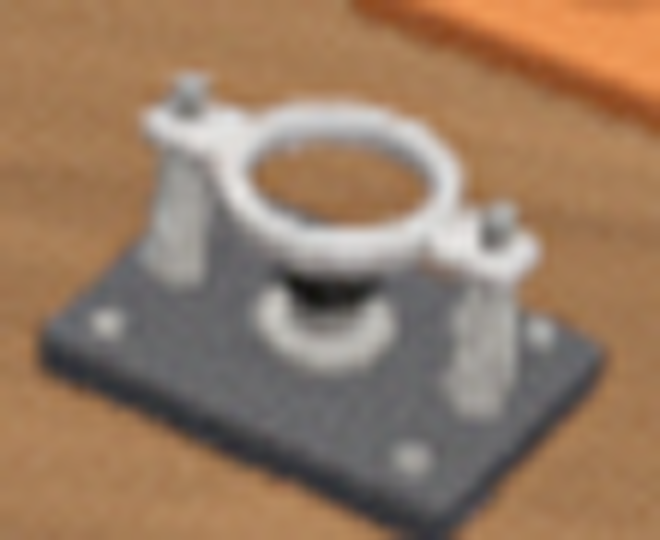

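Run:
```python
from h import *
np.set_printoptions(precision=1,suppress=True)
f=lambda x,y,z:ray("scene",300+x/12-.46,200+y/12-.46,z)
print(f(325.5,327,18),f(325.5,327,20)); print("corners L,R",f(42,340,18),f(605,352,18),f(323.5,346,18))
print("ring",f(341,174,75)); print("posts",f(190,78,84),f(500,210,84),f(345,144,84))
# reference: bystander-independent check of both cams: big flask rims / jar not needed; brown base corners
```

```text
[547.4 172.4  18. ] [550.  172.7  20. ]
corners L,R [578.9  96.8  18. ] [533.5 250.4  18. ] [556.2 173.6  18. ]
ring [550.7 172.8  75. ]
posts [531.5 124.4  84. ] [565.3 219.3  84. ] [548.7 172.7  84. ]
```

Request:
carry_out(motion=[1,-0.04,0.15,0.2,0,1,-0.09,0.29,0.6,0,1,-0.09,0.29,1,0,1,-0.09,0.29,1.4,0,1,-0.09,0.29,1.8,0,1,-0.09,0.29,2,0,1,-0.09,0.29,2,0,1,-0.09,0.29,2,0,1,-0.09,0.29,2,0])

```text
t: 9.0
ee_pos: [547.6, 169.4, 164.0]
tcp_rot: [[-0.962, 0.273, -0.002], [0.273, 0.962, -0.003], [0.001, -0.004, -1.0]]
wrist_force: [-0.6, -0.2, -1.7]
gripper_width: 25.1
```

```bash
python3 look.py pics/p4.png
python3 - <<'E'
from h import *
s=manip.state();p=s['ee_pos']
for z in(0,36,122): print(z,proj("scene",[p[0],p[1],p[2]-77.3+z]))
E
```

```text
9.0 [547.648 169.354 163.957] 25.095464526114927 [-0.622 -0.224 -1.736] [-0.003 -0.009  0.001 -0.006 -0.001  0.001  0.002]
tilt [-0.002 -0.003 -1.   ]
to target [ 0.066  0.031 -0.   ]
0 [327.45625485 210.49263716]
36 [328.35701145 201.65747465]
122 [330.62583243 179.40351389]
```

View pics/p4.png

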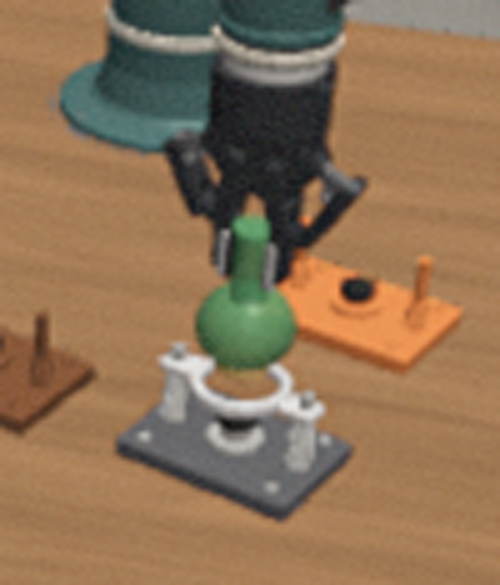

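Request:
carry_out(motion=[1,0.01,0.04,0.2,0,1,0.01,0.04,0.4,0,1,0.01,0.04,0.55,0,1,0.01,0.04,0.7,0,1,0.01,0.04,0.7,0,1,0.01,0.04,0.7,0,1,0.01,0.04,0.7,0])

```text
t: 9.63
ee_pos: [547.9, 170.6, 143.2]
tcp_rot: [[-0.962, 0.273, -0.002], [0.273, 0.962, -0.003], [0.001, -0.004, -1.0]]
wrist_force: [-0.8, -0.3, -2.2]
gripper_width: 25.0
```

```bash
python3 look.py pics/p5.png
```

```text
9.6333 [547.873 170.559 143.235] 25.029488071066094 [-0.765 -0.328 -2.158] [-0.001 -0.008 -0.002 -0.003 -0.002 -0.002 -0.   ]
tilt [-0.002 -0.003 -1.   ]
to target [ 0.062 -0.009  0.   ]
```

View pics/p5.png

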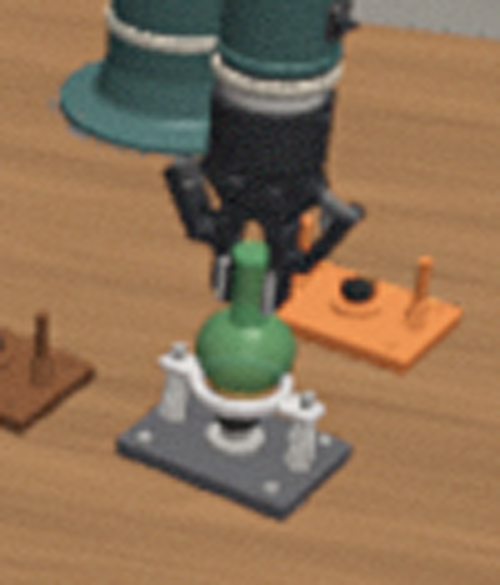

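Request:
carry_out(motion=[1,0,0,0.05,0,1,0,0,0.1,0,1,0,0,0.15,0,1,0,0,0.2,0,1,0,0,0.2,0,1,0,0,0.2,0])

```text
t: 10.18
ee_pos: [548.4, 170.7, 137.5]
tcp_rot: [[-0.962, 0.273, -0.001], [0.273, 0.962, -0.003], [-0.0, -0.003, -1.0]]
wrist_force: [1.2, 0.4, -2.0]
gripper_width: 25.4
```

Request:
carry_out(motion=[1,0,0,0.03,0,1,0,0,0.06,0,1,0,0,0.1,0,1,0,0,0.1,0,1,0,0,0.1,0])

```text
t: 10.6
ee_pos: [548.9, 170.8, 135.0]
tcp_rot: [[-0.962, 0.273, 0.0], [0.273, 0.962, -0.002], [-0.001, -0.002, -1.0]]
wrist_force: [2.0, -0.2, 2.4]
gripper_width: 25.4
```

Request:
carry_out(motion=[1,-0.03,0.01,0.02,0,1,-0.05,0.015,0.05,0,1,-0.05,0.015,0.08,0,1,-0.05,0.015,0.1,0,1,-0.05,0.015,0.1,0,1,-0.05,0.015,0.1,0])

```text
t: 11.1
ee_pos: [549.7, 170.7, 131.6]
tcp_rot: [[-0.962, 0.273, -0.001], [0.273, 0.962, -0.003], [0.0, -0.003, -1.0]]
wrist_force: [-3.9, -0.8, 3.3]
gripper_width: 25.1
```

```bash
python3 look.py pics/p6.png
```

```text
11.1 [549.7   170.722 131.589] 25.093336642025694 [-3.854 -0.808  3.307] [ 0.001 -0.003  0.001  0.    -0.    -0.     0.   ]
tilt [-0.001 -0.003 -1.   ]
to target [ 0.119 -0.031  0.   ]
```

View pics/p6.png

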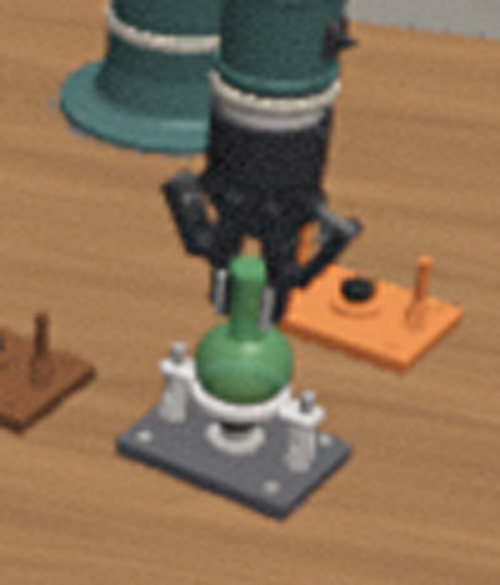

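Request:
carry_out(motion=[1,0.02,0,0.02,0,1,0.03,0,0.05,0,1,0.03,0,0.08,0,1,0.03,0,0.1,0,1,0.03,0,0.1,0,1,0.03,0,0.1,0])

```text
t: 11.65
ee_pos: [549.3, 170.8, 128.8]
tcp_rot: [[-0.962, 0.273, -0.0], [0.273, 0.962, -0.003], [-0.0, -0.003, -1.0]]
wrist_force: [-0.4, -0.9, 4.0]
gripper_width: 25.2
```

Request:
carry_out(motion=[1,0,0,0.03,0,1,0,0,0.06,0,1,0,0,0.1,0,1,0,0,0.1,0,1,0,0,0.1,0])

```text
t: 12.07
ee_pos: [549.4, 170.8, 125.8]
tcp_rot: [[-0.962, 0.273, -0.0], [0.273, 0.962, -0.003], [-0.0, -0.003, -1.0]]
wrist_force: [-1.2, -1.8, 3.8]
gripper_width: 25.3
```

Request:
carry_out(motion=[1,0,0,0.03,0,1,0,0,0.06,0,1,0,0,0.06,0,1,0,0,0.06,0])

```text
t: 12.4
ee_pos: [549.4, 170.8, 124.0]
tcp_rot: [[-0.962, 0.273, -0.0], [0.273, 0.962, -0.003], [-0.001, -0.003, -1.0]]
wrist_force: [-1.8, -1.6, 5.6]
gripper_width: 25.0
```

Request:
carry_out(motion=[1,0,0,0.03,0,1,0,0,0.06,0,1,0,0,0.06,0,1,0,0,0.06,0])

```text
t: 12.73
ee_pos: [549.4, 170.8, 122.3]
tcp_rot: [[-0.962, 0.273, -0.0], [0.273, 0.962, -0.003], [-0.001, -0.003, -1.0]]
wrist_force: [-2.1, -1.3, 5.8]
gripper_width: 25.3
```

Request:
carry_out(motion=[1,0,0,0.03,0,1,0,0,0.06,0,1,0,0,0.06,0,1,0,0,0.06,0])

```text
t: 13.07
ee_pos: [549.5, 170.8, 121.0]
tcp_rot: [[-0.962, 0.273, -0.0], [0.273, 0.962, -0.003], [-0.001, -0.003, -1.0]]
wrist_force: [-3.8, -1.3, 9.2]
gripper_width: 25.2
```

Request:
carry_out(motion=[1,0.01,0,0.02,0,1,0.01,0,0.04,0,1,0.01,0,0.04,0,1,0.01,0,0.04,0,1,0.01,0,0.04,0])

```text
t: 13.48
ee_pos: [549.5, 170.8, 120.5]
tcp_rot: [[-0.962, 0.273, 0.0], [0.273, 0.962, -0.002], [-0.001, -0.002, -1.0]]
wrist_force: [-2.5, -1.4, 9.7]
gripper_width: 25.1
```

Request:
carry_out(motion=[1,0.01,0,0.02,0,1,0.01,0,0.04,0,1,0.01,0,0.04,0,1,0.01,0,0.04,0,1,0.01,0,0.04,0])

```text
t: 13.9
ee_pos: [549.5, 170.8, 120.1]
tcp_rot: [[-0.962, 0.273, 0.001], [0.273, 0.962, -0.002], [-0.001, -0.002, -1.0]]
wrist_force: [-2.2, -1.9, 9.4]
gripper_width: 25.1
```

Request:
carry_out(motion=[1,0.01,0,0.05,0,1,0.02,0,0.1,0,1,0.02,0,0.1,0,1,0.02,0,0.1,0,1,0.02,0,0.1,0])

```text
t: 14.32
ee_pos: [549.5, 170.9, 118.5]
tcp_rot: [[-0.962, 0.273, 0.002], [0.273, 0.962, -0.002], [-0.002, -0.001, -1.0]]
wrist_force: [-2.7, -3.8, 13.5]
gripper_width: 25.1
```

Request:
carry_out(motion=[1,0.01,0,0.05,0,1,0.02,0,0.1,0,1,0.02,0,0.1,0,1,0.02,0,0.1,0,1,0.02,0,0.1,0])

```text
t: 14.73
ee_pos: [549.9, 170.9, 118.4]
tcp_rot: [[-0.962, 0.273, 0.004], [0.273, 0.962, -0.001], [-0.004, 0.0, -1.0]]
wrist_force: [-5.6, -3.5, 23.3]
gripper_width: 25.4
```

```bash
python3 look.py pics/p7.png; python3 -c "
from h import *
s=manip.state();p=s['ee_pos'];print(s['wrist_torque'],s['qpos'])
for z in(0,36,122): print(z,proj('scene',[p[0],p[1],p[2]-77.3+z]))"
```

```text
14.7333 [549.942 170.949 118.38 ] 25.39065709682287 [-5.554 -3.48  23.258] [ 0.002  0.    -0.    -0.    -0.    -0.002  0.   ]
tilt [ 0.004 -0.001 -1.   ]
to target [ 0.125 -0.041 -0.001]
[-0.91629981  1.62474917  0.1005166 ] [-0.54764197  0.48584717  0.239112    1.89194664 -0.15513727  0.77815798
  1.06916684]
0 [326.65909232 221.82123431]
36 [327.53170232 213.31542065]
122 [329.72753239 191.91144716]
```

View pics/p7.png

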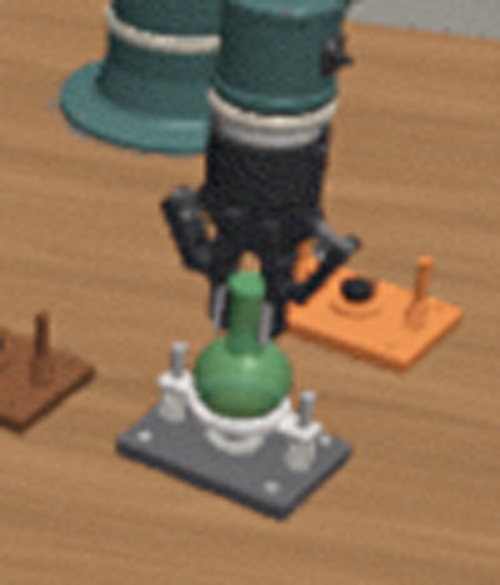

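Request:
carry_out(motion=[1,0.03,-0.02,0.08,0,1,0.03,-0.02,0.06,0,1,0.03,-0.02,0.06,0,1,0.03,-0.02,0.06,0,1,0.03,-0.02,0.06,0,1,0.03,-0.02,0.06,0])

```text
t: 15.28
ee_pos: [549.7, 170.9, 118.4]
tcp_rot: [[-0.962, 0.273, 0.006], [0.273, 0.962, 0.0], [-0.005, 0.002, -1.0]]
wrist_force: [-4.2, -2.4, 16.4]
gripper_width: 24.9
```

Request:
carry_out(motion=[1,0.04,-0.03,0,0,1,0.04,-0.03,0,0,1,0.04,-0.03,0,0,1,0.04,-0.03,0,0,1,0.04,-0.03,0,0])

```text
t: 15.7
ee_pos: [549.4, 170.7, 119.7]
tcp_rot: [[-0.962, 0.273, 0.008], [0.273, 0.962, 0.001], [-0.007, 0.003, -1.0]]
wrist_force: [-2.4, -0.6, 11.0]
gripper_width: 25.2
```

```bash
python3 look.py pics/p8.png;python3 look.py pics/p8.png; python3 -c "
from h import *
s=manip.state();print(s['ee_pos'],s['wrist_force'],s['wrist_torque'])
a=cv2.imread('pics/top0.png');cv2.imwrite('pics/buf.png',cv2.resize(a[200:235,200:240],None,fx=14,fy=14,interpolation=2))"
```

```text
15.7 [549.357 170.742 119.72 ] 25.165025466789004 [-2.402 -0.637 10.96 ] [-0.     0.001 -0.001 -0.    -0.001 -0.001  0.   ]
tilt [ 0.008  0.001 -1.   ]
to target [ 0.108 -0.029 -0.001]
15.75 [549.372 170.785 119.763] 24.970696257379437 [-1.208 -0.7   10.135] [ 0.002  0.001 -0.001 -0.     0.     0.    -0.001]
tilt [ 0.008  0.001 -1.   ]
to target [ 0.108 -0.03  -0.001]
[549.35092272 170.74109489 119.7113218 ] [-0.77547262 -1.13503024 11.66082562] [-0.39058767  0.53635901 -0.03300194]
```

View pics/p8.png

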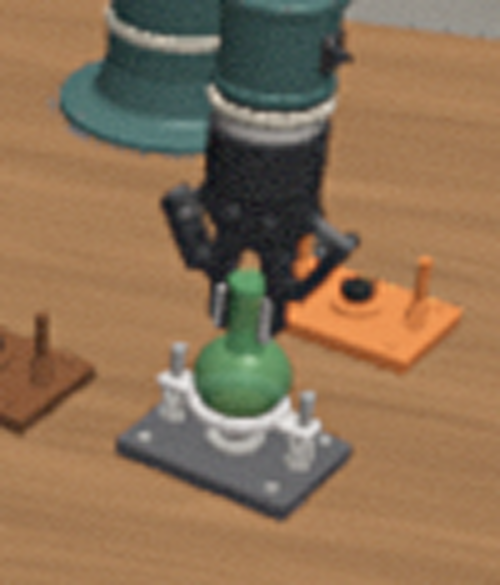

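View pics/buf.png

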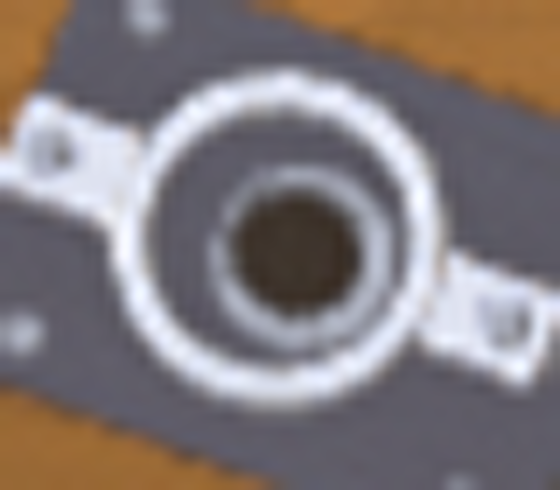

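Request:
carry_out(motion=[1,0.03,0,0.04,0,1,0.03,0,0.08,0,1,0.03,0,0.1,0,1,0.03,0,0.1,0,1,0.03,0,0.1,0,1,0.03,0,0.1,0,1,0.03,0,0.1,0,1,0.03,0,0.1,0,1,0.03,0,0.1,0,1,0.03,0,0.1,0])

```text
t: 16.63
ee_pos: [549.5, 170.8, 118.4]
tcp_rot: [[-0.962, 0.273, 0.01], [0.273, 0.962, 0.002], [-0.009, 0.004, -1.0]]
wrist_force: [-2.6, -3.0, 15.6]
gripper_width: 25.3
```

```bash
python3 look.py pics/p9.png;python3 look.py pics/p9.png; python3 look.py pics/p9.png; python3 -c "
from h import *
s=manip.state();p=s['ee_pos']
for z in(36,122): print(z,proj('scene',[p[0],p[1],p[2]-77.3+z]))"
```

```text
16.6333 [549.467 170.804 118.449] 25.317894312578243 [-2.56  -3.035 15.55 ] [-0.002 -0.     0.001 -0.001 -0.001 -0.001 -0.001]
tilt [ 0.01   0.002 -1.   ]
to target [ 0.111 -0.032 -0.001]
16.6833 [549.458 170.801 118.445] 25.06507875380196 [-3.628 -2.288 15.085] [-0.    -0.    -0.001 -0.    -0.002 -0.003  0.001]
tilt [ 0.01   0.002 -1.   ]
to target [ 0.111 -0.031 -0.001]
16.7333 [549.442 170.8   118.424] 25.169577119719587 [-3.588 -2.874 15.517] [-0.001  0.001  0.002 -0.     0.001 -0.001 -0.002]
tilt [ 0.01   0.002 -1.   ]
to target [ 0.11  -0.031 -0.001]
36 [327.51117298 213.20841252]
122 [329.70555329 191.80701912]
```

View pics/p9.png

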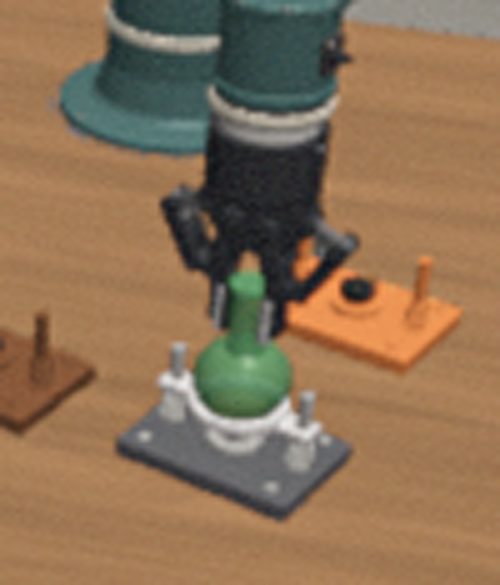

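```bash
python3 -c "
from station import manip
print(manip.job_done()); s=manip.state(); print(s['t'],s['ee_pos'],s['wrist_force'],s['gripper_width'])"
```

```text
the job is handed in; nothing more can be done
None
the job is handed in; nothing more can be done
```

The flask is standing upright in the ring of the grey stand, held in the gripper and pressed down on the buffer. I handed the job in at about 16.7 s of the 53 s allowed; no verdict was reported.

- **Choosing the flask:** of the three flasks I took the small one. Its ball measured about 68 mm across, against about 92 mm for the other two. I took it by the neck, and the fingers stopped at 25 mm.
- **Pressing down:** the ring began to carry the flask with the TCP near 136 mm. The force rose slowly down to about 122 mm, then steepened to 2–4 N per mm. I took that as the foot meeting the buffer, about 15 mm below first rest.
- **Last checks:** the TCP was at rest at 118.4 mm with a steady wrist force of 15–15.5 N upward. I estimate about 9–10 N of that push on the ring and 8 N on the buffer, since the two cannot be measured separately. The tool was tilted about 0.01 rad. The last picture shows the ball seated in the ring. The bystanders were not in that close-up, but I never moved near them.

**What disagreed:**
- The two cameras placed the stand about 3 mm apart. I settled on a position between them and corrected it by feel, which left a sideways load of about 4 N.
- One press briefly read 23 N with almost no downward movement. I backed off and pressed again more gently, and that jump remains unexplained. It is well below the 35 N and 40 N limits.

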